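# Latch the sliding lid of a carver's tool chest

### The job

Close up the carving-tool chest against the damp: slide its lid shut against the seal, swing the wire loop of the toggle latch over so that its cross bar hooks behind the keeper on the lid, then press the latch lever over and all the way down flat so that it draws the lid tight. Once the lever is down, lean on it for half a second with a firm push of 10 to 20 N so that it beds, then let go; never push the lever's handle with more than 25 N, and leave the mallet, bowl and carved fish alone.

Things in the scene. Friction and masses are not known exactly. Their poses are not given: they have to be found in the camera images.
- chest: Wooden tool chest, fixed to the bench: 376 mm long (its x), 180 mm wide (y), 100 mm high (z). Origin: centre of its underside, on the bench. Its x axis runs from the latch end to the lid end. The half with x below 0 is covered by a fixed deck, the other half by the sliding lid; deck and lid tops are both 100 mm above the bench. The latch lies on the centre line (y = 0) and all its motion is in the chest's x-z plane.
- chest_lid (a joint): Slide of the wooden lid, m: 0 = shut against the firm rubber seal, positive = open (starts 30 to 55 mm open). It slides along the chest's x axis and closes towards -x against 2 N of friction. The bail can reach over the keeper only if the lid is within about 4 mm of shut.
- batten: Dark wooden cross batten on top of the lid, the place to push it: 22 mm thick (x), 130 mm long (y), 28 mm high, standing on the lid top. Origin at its centre (14 mm above the lid top); axes as the chest. Push its face on the +x side towards -x.
- keeper (a joint): Spring slide of the steel keeper on the lid, m: 0 = at rest, grows as the latch draws the keeper towards -x; its spring takes 9 N per mm and so presses the lid onto the seal. The closed latch holds it at about 4 to 5 mm.
- keeper_notch (a point): Bed of the cross bar behind the keeper: 3 mm above the lid top, on the centre line, moves with keeper and lid; axes as the chest. The keeper is a steel lip 24 mm wide on the -x side of this point, leaning over it to +x by 35 degrees; its top is 11 mm above the lid and overhangs 4 mm to +x. With the lid shut, a bail swung down clears it and lies 10 to 15 mm beyond.
- latch_lever (a joint): Lever hinge, rad: 0 = raised (handle 75 degrees above the lid side, nearly upright), grows as the handle swings over and down to -x; 1.833 = flat on its hard stop. Starts at 0 to 0.2. Stiff (0.3 N m), stays where left; once the bail pulls (from about 0.85) it takes up to 0.7 N m, 10 N at 70 mm from the hinge, easing from about 1.4. Dead centre at 1.66.
- handle: Steel handle of the lever, a flat bar 78 mm long, 20 mm wide (chest y), 6 mm thick, from 7 to 85 mm from the hinge axis. Origin on the hinge axis; turns with the lever.
- lever_hinge (a point): Hinge axis of the lever, which runs along chest y: on the chest's centre line, 14 mm above the deck.
- lever_tip (a point): Free end of the handle, middle of its width and thickness, 85 mm from the hinge axis.
- latch_bail (a joint): Hinge of the wire bail on the lever, rad: 0 = leaning back on its stop (starts so: it stands up, leaning 25 to 37 degrees from vertical to -x), grows as the bail swings up, over and down to +x (2.35 to 2.55 when it lies on the lid with the lever raised). Swings freely and falls to either side by its own weight.
- bail_pivot (a point): Pivot axis of the bail on the lever (along chest y), 20 mm from the lever hinge, nearly on the line to the lever tip.
- bail_bar (a point): Middle of the bail's cross bar: round wire 6 mm thick, 44 mm long along chest y, 95 mm from the bail pivot.
- bail_grip (a point): Centre of the bail's finger grip: a round bar 10 mm thick, 20 mm long along chest y, on a tongue beyond the cross bar. Pinched at its two ends the bail can turn between the fingers. 114 mm from the bail pivot; as seen from the pivot 8 degrees (0.14 rad) above the cross bar when the bail lies on the lid, then 13 mm above the lid.
- mallet_mid (a point): Bystander: turned dark wooden carver's mallet standing on its head, 210 mm tall, 84 mm across; this point is on its axis, 100 mm up.
- carved_bowl: Bystander: wooden bowl, 110 mm across, 50 mm high; origin under its centre.
- carved_fish: Bystander: carved wooden fish, about 160 mm long, 40 mm high; origin under its middle.

How it is judged:
On the way, in this order (a step that is already met when the one before it is completed fails the run):
1. the lid is slid shut, within 3 mm (value of joint chest_lid below 0.003 m), for 0.2 s.
2. the bail's cross bar lies behind the keeper, down on the lid (x of bail_bar in the frame of keeper_notch between -0.003 and 0.018 m and z of bail_bar in the frame of keeper_notch below 0.004 m and value of joint chest_lid below 0.003 m), for 0.2 s.
3. the lever is down on its stop with the lid drawn tight, and is leaned on with at least 9 N (value of joint latch_lever above 1.79 rad and value of joint keeper above 0.003 m and value of joint chest_lid below 0.002 m and contact force between anything else and handle above 9 N), for 0.2 s.
At the end, for the whole second after the job is handed in: The lever lies flat on its stop (joint above 1.78 rad), the bail's cross bar is bedded behind the keeper (within 4 mm of the notch) and holds the keeper drawn at least 3 mm against its spring, the lid is shut within 2 mm, and all is at rest (value of joint latch_lever above 1.78 rad and value of joint keeper above 0.003 m and value of joint chest_lid below 0.002 m and distance between bail_bar and keeper_notch below 0.004 m and velocity of joint latch_lever below 0.05 rad/s); the robot touches nothing.
It fails at once if the lever's handle is pushed with more than 25 N (contact force between anything else and handle above 25 N).
It fails at once if a bystander is moved more than 30 mm (distance of any of mallet_mid, carved_bowl, carved_fish from where it was at the start of the episode above 0.03 m).
It also fails if it takes over 72 s, if anything falls off the work surface, if the arm or the gripper's body presses on something with over 40 N, if the wrist force passes 120 N, or if a joint passes its speed limit or range.

### The arm

A 7-joint arm with a two-finger parallel gripper is mounted at the origin on the work surface. World frame = base frame: x ahead of the robot, y to its left, z up, the work surface at z = 0. Lengths are in m, angles in rad, forces in N, time in s.
With the tool pointing down it reaches from about 0.4 to 0.85 m from the base axis. Payload 10.4 kg.
Tool frame: the origin (TCP) lies between the finger pads; the fingertips stand 25 mm ahead of it and the grasp point (between the pads) lies 6 mm ahead of it (robot.tips_ahead is the distance from the TCP to the fingertips, in m); z points along the fingers, y is the direction in which the jaws open and shut (so a half turn about z gives the same grasp; the last joint's range is limited). The gripper opens to 85 mm and grips with 20 to 120 N. Pads are 22 mm wide; open, the fingers measure 114 mm over their backs; the gripper's body (76 mm by 85 mm) begins 54 mm behind the grasp point. The pads swing forward as they close: fully open they stand 13 mm farther back than shut.
Start: joints at [1.231, 0.332, -0.065, 1.46, 0.022, 1.35, -0.088], TCP at [0.195, -0.594, 0.256] pointing down, gripper open.
Joint ranges: [-2.6, 2.6], [-0.5, 2.12], [-1.47, 1.34], [0.16, 2.42], [-1.27, 4.41], [0.06, 2.06], [-2.6, 2.6]. Speed limits (rad/s): [2.22, 2.22, 2.79, 2.79, 3.14, 3.14, 3.14].

### API

Orientations are given as a 3x3 rotation matrix whose columns are the frame's x, y, z axes.
In Python, from workcell import robot, eyes, finish_job gives the robot as it stands. The module is installed in compiled form; this text tells all that it offers.
- The arm moves only by the tool carry_out, never from a script. Its argument "targets" is one flat list of numbers, 7 for each row, row after row: the turn, a rotation vector about the tool's x, y, z in rad, then the shift along the tool's x, y, z in mm, then the opening, from 0 (shut) to 1 (fully open). A call has 1 to 5 rows; each row is the pose to reach, as a shift and turn from the pose commanded when the call began, along the tool's axes at that moment; what a row does not reach only later rows make up. A row lasts 1/10 s, in which the tool goes at most 50 mm and 8.59 degrees, less where a joint would pass 70% of its speed; a pose out of reach is approached as far as the arm can. A call with a gripper value outside its range is refused whole. The fingers move at their own pace and stop on an object; the grip force is fixed at half the most. Time passes only in rows, so rows that repeat a pose let the fingers close. It gives the time, the measured TCP pose, the force and the opening at its end, in the units of the state.
- robot.state(): the state, without advancing time (a new reading comes with each control period).
- eyes.grab_frame(name): name is "scene" or "top"; returns a dict with "pixels" (480x640x3 uint8, blue, green, red), "depth" (480x640 float32, m along the optical axis (not along the pixel's ray), 0 where there is no reading), "mtx" (3x3 intrinsics, pixels), "k1" (the pictures are not rectified: a ray, as slopes to the right and down, at radius r is drawn at 1 + k1 r^2 times it, then the intrinsics apply), "origin" and "orientation" of the camera in the world. Camera axes: x right, y down, z forward; pixel columns grow to the right and rows downward; lengths in m; the calibration is good to about 2 mm. A picture is of the moment at which its call begins.
- finish_job(): hands the job in, once; it reports no verdict.
The state is a dict: "t": time; "joints": joint angles; "dq": joint speeds; "joint_torque": joint torques, N m; "tool_pos": TCP position; "eef_rot": TCP orientation; "wrist_force": force on the tool from outside, world axes, zero at the start; "wrist_torque": the same for the moment, N m; "width": finger opening in m.
Only numpy, scipy, OpenCV 4.12 (cv2) and the standard library are available. Lean on these libraries where they do the work, as an engineer would, in place of code of your own. Each camera call takes 0.05 s, during which the arm holds its last target. There are 200 camera calls.

## Working session

There is one attempt and no reset: what is moved stays moved. The work goes in short steps, Python scripts to look and compute and a tool call to move; the robot and the scene stay as the last step left them, time stands still between calls to the robot, and variables do not carry over. Pictures are saved under pics/ and viewed, about 8 in all and at most 12, crops included, and the job is handed in when it is done.

Besides the shell and the picture viewer there is one more tool, called after "Emit:" by a JSON object that holds its "method" and its "body". carry_out: Moves the arm, as the interface text tells. Its arguments: {"type":"object","properties":{"targets":{"type":"array","items":{"type":"number"}}},"required":["targets"]}

```bash
mkdir -p pics; cat > h.py <<'E'
import numpy as np, cv2
from workcell import robot, eyes
def grab(name):
    f=eyes.grab_frame(name); np.savez(''+name+'.npz',**f); return f
def load(name): return dict(np.load(''+name+'.npz'))
def cloud(f):
    v,u=np.mgrid[0:480,0:640].astype(float); K=f['mtx']
    d=np.array([float(f['k1']),0,0,0])
    n=cv2.undistortPoints(np.stack([u.ravel(),v.ravel()],1)[:,None],K,d)[:,0].reshape(480,640,2)
    z=f['depth']; P=np.dstack([n[...,0]*z,n[...,1]*z,z])
    return P@f['orientation'].T+f['origin']
def proj(f,p):
    c=(np.atleast_2d(p)-f['origin'])@f['orientation']
    return cv2.projectPoints(c,np.zeros(3),np.zeros(3),f['mtx'],np.array([float(f['k1']),0,0,0]))[0][:,0]
E
python3 - <<'E'
from h import *
for n in('scene','top'):
    f=grab(n); cv2.imwrite(f'pics/{n}0.png',f['pixels']); print(n,f['origin'],f['orientation'].round(3).tolist(),f['mtx'].round(1).tolist(),f['k1'])
s=robot.state(); print({k:np.round(v,3).tolist() for k,v in s.items()}, robot.tips_ahead)
E
```

```text
scene [ 1.1958296  -0.15498008  1.06811719] [[0.43, 0.726, -0.536], [0.903, -0.341, 0.261], [0.007, -0.597, -0.803]] [[591.6, 0.0, 307.7], [0.0, 591.6, 231.2], [0.0, 0.0, 1.0]] -0.15650707052414042
top [0.52325377 0.15518342 1.03617092] [[-0.004, -0.998, 0.064], [-1.0, 0.004, 0.002], [-0.003, -0.064, -0.998]] [[453.4, 0.0, 316.8], [0.0, 453.4, 233.5], [0.0, 0.0, 1.0]] 0.03862051068977312
{'t': 0.1, 'joints': [1.231, 0.333, -0.065, 1.461, 0.022, 1.35, -0.089], 'dq': [0.001, -0.0, -0.001, -0.0, -0.0, 0.0, 0.0], 'joint_torque': [0.0, -62.675, 0.048, -39.243, 0.016, 0.007, 0.0], 'tool_pos': [0.195, -0.594, 0.256], 'eef_rot': [[0.95, 0.311, -0.0], [0.311, -0.95, 0.001], [-0.0, -0.001, -1.0]], 'wrist_force': [0.909, 0.888, 0.383], 'wrist_torque': [0.01, -0.029, -0.013], 'width': 0.085} 0.025
```

View pics/scene0.png

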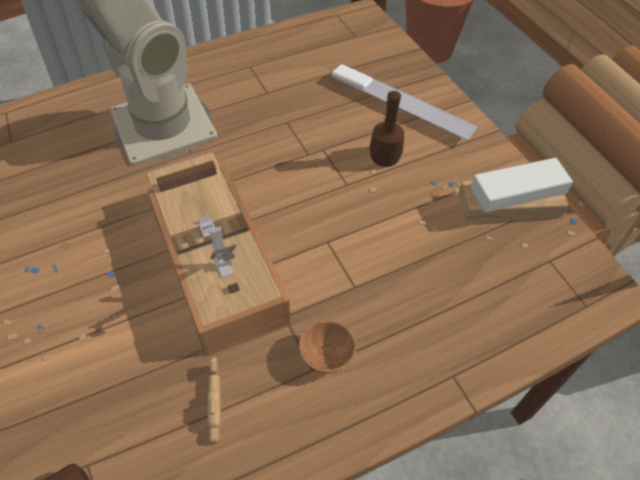

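View pics/top0.png

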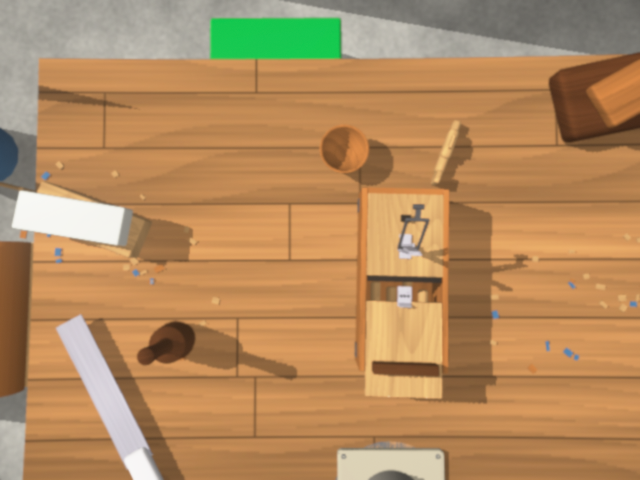

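The chest's long axis runs along world x. The lid end and batten (top image about (405,369)) are nearest the robot and the latch end is far; lever and bail stand at about (410,240), keeper at (404,296). Bowl is at (345,149), fish at (447,152), mallet at (170,342).

```bash
python3 - <<'E'
from h import *
f=load('top'); P=cloud(f); 
for n,uv in dict(bat=(405,369),lidend=(405,392),lid=(400,330),keeper=(404,296),deck=(380,250),deckR=(425,270),barL=(407,218),bargrip=(419,207),rimL=(362,230),rimR=(447,230),bowl=(345,149)).items(): print(n,P[uv[1],uv[0]].round(4))
# chest walls: height map
m=(P[...,2]>.085)&(P[...,2]<.115)&(P[...,0]>.15)&(P[...,0]<.75)&(P[...,1]<.15)&(P[...,1]>-.25)
pts=P[m][:,:2].astype(np.float32); print(len(pts),cv2.minAreaRect(pts),pts.min(0),pts.max(0))
far=P[m&(P[...,0]>.42)][:,:2].astype(np.float32); print('far',cv2.minAreaRect(far))
b=(P[...,2]>.12)&(P[...,2]<.14)&(abs(P[...,0]-P[369,405,0])<.03)&m.any()
bp=P[b&(abs(P[...,1]-P[369,405,1])<.09)]; print('batten',len(bp),cv2.minAreaRect(bp[:,:2].astype(np.float32)),bp[:,2].mean())
s=load('scene');Q=cloud(s)
hi=lambda P:(P[...,2]>.112)&(abs(P[...,0]-.5)<.14)&(abs(P[...,1]+.04)<.1)
for n,A in(('top',P),('scene',Q)):
    q=A[hi(A)]; q=q[np.argsort(q[:,2])]; print(n,len(q)); print(q[::max(1,len(q)//25)].round(3).tolist())
im=cv2.hconcat([cv2.resize(s['pixels'][190:310,160:280],(400,400),interpolation=3),cv2.resize(f['pixels'][190:310,345:465],(400,400),interpolation=3)]); cv2.imwrite('pics/crop1.png',im)
E
```

```text
bat [ 0.3143 -0.0148  0.1268]
lidend [ 0.2628 -0.019   0.0992]
lid [ 0.3852 -0.0118  0.0966]
keeper [ 0.4545 -0.0201  0.1026]
deck [0.5485 0.0272 0.0997]
deckR [ 0.5071 -0.0648  0.0984]
barL [ 0.6032 -0.0066  0.2156]
bargrip [ 0.6218 -0.026   0.2272]
rimL [0.59   0.0639 0.1   ]
rimR [ 0.5895 -0.1118  0.0975]
bowl [0.7841 0.0919 0.004 ]
15557 ((0.4646969437599182, -0.02077195793390274), (0.18181513249874115, 0.4256897270679474), 88.28266906738281) [ 0.25199872 -0.11541936] [0.67962337 0.07468172]
far ((0.5475704669952393, -0.023197002708911896), (0.18168464303016663, 0.25988829135894775), 88.35628509521484)
batten 766 ((0.3127126097679138, -0.016165271401405334), (0.12755067646503448, 0.02362114191055298), 87.56964874267578) 0.12629575225395281
top 588
[[0.613, -0.019, 0.113], [0.558, -0.027, 0.117], [0.556, -0.027, 0.126], [0.551, -0.005, 0.137], [0.553, -0.014, 0.143], [0.561, -0.005, 0.151], [0.564, -0.002, 0.157], [0.572, -0.003, 0.164], [0.548, -0.026, 0.172], [0.576, -0.041, 0.18], [0.582, -0.003, 0.186], [0.583, -0.005, 0.192], [0.54, -0.015, 0.196], [0.588, -0.041, 0.197], [0.
[... 206 characters left out ...]
21], [0.628, -0.018, 0.224], [0.624, -0.028, 0.226], [0.625, -0.035, 0.227]]
scene 558
[[0.621, -0.026, 0.112], [0.435, -0.026, 0.114], [0.56, -0.026, 0.117], [0.545, -0.039, 0.12], [0.554, -0.033, 0.124], [0.552, -0.025, 0.134], [0.554, -0.027, 0.141], [0.551, -0.02, 0.156], [0.569, -0.011, 0.16], [0.549, -0.029, 0.165], [0.549, -0.024, 0.171], [0.576, -0.012, 0.176], [0.547, -0.028, 0.181], [0.548, -0.02, 0.187], [0.545, -0.022, 0.192], [0.542, -0.03, 0.195], [0.539, -0.036, 0.198], [0.542, -0.018, 0.2], [0.6, -0.034, 0.215], [0.598, -0.021, 0.217], [0.601, -0.047, 0.218], [0.601, -0.015, 0.22], [0.611, -0.026, 0.222], [0.627, -0.024, 0.224], [0.619, -0.032, 0.227], [0.622, -0.024, 0.228]]
```

View pics/crop1.png

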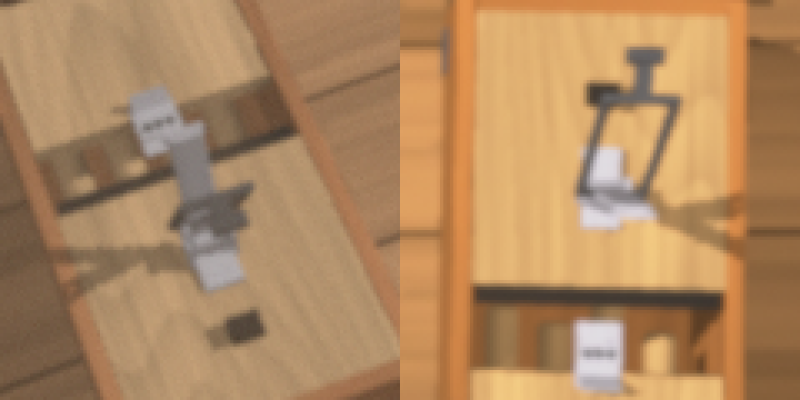

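The crops show the lever upright, with its tip at about world (0.540, -0.024, 0.197). The bail leans away from the robot, with its grip at about (0.625, -0.026, 0.226). I'll write a helper that converts world goals into tool shifts.

```bash
cat >> h.py <<'E'
from scipy.spatial.transform import Rotation as Ro
YAW=np.deg2rad(-1.7)   # tool x heading; tool x = -chest x
def yline(x): return -0.0232-0.0297*(x-0.5476)
def goal(tip,tilt=0,ahead=0.025):
    """TCP pose with point 'ahead' of TCP at tip; tilt>0: fingers point back to robot (deg)"""
    R=Ro.from_euler('z',YAW).as_matrix()@Ro.from_euler('y',np.deg2rad(tilt)).as_matrix()@np.diag([1,-1,-1.])
    return np.array(tip)-R[:,2]*ahead,R
def rel(p,R,p0=None,R0=None):
    if p0 is None: s=robot.state(); p0,R0=np.array(s['tool_pos']),np.array(s['eef_rot'])
    return np.r_[Ro.from_matrix(R0.T@R).as_rotvec().round(3),((p-p0)@R0*1000).round(1)]
E
python3 - <<'E'
from h import *
p,R=goal([.42,-.25,.23]); print(rel(p,R))
E
```

```text
[-1.000e-03  0.000e+00  3.460e-01  3.212e+02 -2.563e+02  9.000e-01]
```

Emit:
{"method": "carry_out", "body": {"targets": [0,0,0.1,45,-36,0,0,0,0,0.2,90,-72,0,0,0,0,0.3,135,-108,0,0,0,0,0.346,180,-144,0,0,0,0,0.346,225,-180,0,0]}}

```text
t: 0.6
tool_pos: [0.3322, -0.3827, 0.2561]
eef_rot: [[1.0, -0.031, -0.0], [-0.031, -1.0, -0.0], [-0.0, 0.0, -1.0]]
wrist_force: [1.5, -0.0, 0.2]
width: 0.0122
```

```bash
python3 - <<'E'
from h import *
s=robot.state(); print(s['tool_pos'],s['joints'],s['dq'])
for g in ([.40,-.019,.20],): 
    p,R=goal(g); print(rel(p,R))
E
```

```text
[ 0.33222833 -0.38269871  0.25610406] [ 0.95227244  0.08263556 -0.19667182  1.75970621  0.01696503  1.30108723
 -0.85003206] [-0.51634588 -0.31795102 -0.42998267  0.34888965 -0.01739723 -0.03494972
 -0.88473674]
[ 0.000e+00  0.000e+00 -1.000e-03  5.650e+01 -3.656e+02  3.110e+01]
```

Emit:
{"method": "carry_out", "body": {"targets": [0,0,0,10,-45,0,0,0,0,0,20,-90,0,0,0,0,0,30,-135,0,0,0,0,0,40,-180,0,0,0,0,0,45,-225,0,0]}}

```text
t: 1.1
tool_pos: [0.3833, -0.1591, 0.2561]
eef_rot: [[1.0, -0.029, -0.0], [-0.029, -1.0, -0.0], [-0.0, 0.0, -1.0]]
wrist_force: [0.4, 1.2, 0.2]
width: -0.0002
```

Emit:
{"method": "carry_out", "body": {"targets": [0,0,0,0,-40,0,0,0,0,0,0,-80,0,0,0,0,0,0,-118,0,0,0,0,0,0,-118,0,0,0,0,0,0,-118,0,0]}}

```text
t: 1.6
tool_pos: [0.3864, -0.0429, 0.2563]
eef_rot: [[1.0, -0.028, -0.0], [-0.028, -1.0, -0.001], [-0.0, 0.001, -1.0]]
wrist_force: [-0.1, -0.7, 0.2]
width: 0.0003
```

```bash
python3 - <<'E'
from h import *
s=robot.state(); print(s['tool_pos'],s['joints'])
for t in (0,20,30): 
    p,R=goal([.275,yline(.275),.15],t); print(rel(p,R))
E
```

```text
[ 0.38642717 -0.04292204  0.25626342] [ 0.65057939 -0.19346732 -0.57294494  1.99653469 -0.10732606  1.30965933
 -1.48441836]
[ 1.000e-03  0.000e+00  2.000e-03 -1.121e+02 -2.480e+01  8.120e+01]
[ 1.000e-03 -3.490e-01  2.000e-03 -1.036e+02 -2.480e+01  8.280e+01]
[ 1.00e-03 -5.24e-01  2.00e-03 -9.96e+01 -2.48e+01  8.46e+01]
```

Emit:
{"method": "carry_out", "body": {"targets": [0,-0.1,0,-25,-10,0,0,0,-0.2,0,-50,-20,10,0,0,-0.3,0,-75,-25,20,0,0,-0.4,0,-100,-25,30,0,0,-0.4,0,-104,-25,40,0]}}

```text
t: 2.1
tool_pos: [0.2824, -0.0159, 0.2151]
eef_rot: [[0.919, -0.031, -0.393], [-0.028, -1.0, 0.013], [-0.393, -0.001, -0.919]]
wrist_force: [0.3, 0.1, -0.2]
width: -0.0003
```

```bash
python3 - <<'E'
from h import *
s=robot.state(); print(s['joints'], s['tool_pos']+.025*s['eef_rot'][:,2])
p,R=goal([.277,yline(.277),.115],23); print(rel(p,R))
E
```

```text
[ 0.62013175 -0.07752906 -0.64513739  2.05140726 -0.06527422  1.55670724
 -1.60103785] [ 0.27252692 -0.01557705  0.19210595]
[-2.00e-03  3.00e-03 -1.00e-03  3.44e+01 -5.00e-01  6.91e+01]
```

Emit:
{"method": "carry_out", "body": {"targets": [0,0,0,10,0,25,0,0,0,0,20,0,50,0,0,0,0,26,0,66,0,0,0,0,29,0,74,0,0,0,0,29,0,74,0]}}

```text
t: 2.6
tool_pos: [0.2812, -0.0155, 0.1363]
eef_rot: [[0.921, -0.03, -0.389], [-0.028, -1.0, 0.012], [-0.389, -0.001, -0.921]]
wrist_force: [-0.2, 0.7, 0.2]
width: -0.0003
```

```bash
python3 - <<'E'
from h import *
s=robot.state(); print(s['joints'], s['tool_pos']+.025*s['eef_rot'][:,2],s['wrist_force'])
E
```

```text
[ 0.60320665  0.03404813 -0.66593234  2.1442123  -0.0174557   1.36861999
 -1.66061442] [ 0.27144578 -0.01517515  0.11326659] [-0.21512016  0.74407181  0.22900177]
```

Emit:
{"method": "carry_out", "body": {"targets": [0,0,0,9,0,-4,0,0,0,0,18,0,-8,0,0,0,0,27,0,-12,0,0,0,0,34,0,-15,0,0,0,0,40,0,-17,0]}}

```text
t: 3.1
tool_pos: [0.3257, -0.0165, 0.1372]
eef_rot: [[0.921, -0.029, -0.389], [-0.027, -1.0, 0.011], [-0.389, 0.0, -0.921]]
wrist_force: [-2.3, -0.6, 4.8]
width: 0.0002
```

Emit:
{"method": "carry_out", "body": {"targets": [0,0,0,2,0,-1,0,0,0,0,4,0,-2,0,0,0,0,6,0,-2.6,0,0,0,0,8,0,-3.4,0,0,0,0,8,0,-3.4,0]}}

```text
t: 3.6
tool_pos: [0.3336, -0.0165, 0.137]
eef_rot: [[0.921, -0.029, -0.389], [-0.027, -1.0, 0.011], [-0.389, 0.0, -0.921]]
wrist_force: [-0.5, -1.1, 1.6]
width: 0.0001
```

```bash
python3 - <<'E'
from h import *
s=robot.state(); print(s['tool_pos']+.025*s['eef_rot'][:,2],s['wrist_force'])
f=grab('top'); P=cloud(f); cv2.imwrite('pics/top1.png',cv2.resize(f['pixels'][170:420,330:480],(480,800)[:2] and (360,600),interpolation=3))
m=(P[...,2]>.092)&(P[...,2]<.112)&(abs(P[...,1]-.03)<.012)&(P[...,0]>.15)&(P[...,0]<.75)
print('lid near end x at y=.03:',P[m][:,0].min())
E
```

```text
[ 0.32392808 -0.01625477  0.11399184] [-0.53203191 -1.11705303  1.59755833]
lid near end x at y=.03: 0.2954895883769047
```

Emit:
{"method": "carry_out", "body": {"targets": [0,0,0,1,0,-0.4,0,0,0,0,2,0,-0.8,0,0,0,0,3,0,-1.3,0,0,0,0,4,0,-1.7,0,0,0,0,4,0,-1.7,0]}}

```text
t: 4.15
tool_pos: [0.3346, -0.0166, 0.1367]
eef_rot: [[0.918, -0.029, -0.397], [-0.027, -1.0, 0.011], [-0.397, 0.0, -0.918]]
wrist_force: [-15.2, 0.6, 8.3]
width: 0.0
```

Emit:
{"method": "carry_out", "body": {"targets": [0,0,0,1,0,-0.4,0,0,0,0,2,0,-0.8,0,0,0,0,3,0,-1.3,0,0,0,0,3,0,-1.3,0,0,0,0,3,0,-1.3,0]}}

```text
t: 4.65
tool_pos: [0.335, -0.0166, 0.1366]
eef_rot: [[0.915, -0.029, -0.403], [-0.026, -1.0, 0.011], [-0.403, 0.001, -0.915]]
wrist_force: [-27.6, 0.9, 14.3]
width: -0.0002
```

Emit:
{"method": "carry_out", "body": {"targets": [0,0,0,-8,0,3.5,0,0,0,0,-14,0,0,0,0,0,0,-27,0,-35,0,0,0,0,-42,0,-75,0.35,0,0.1,0,-45,0,-115,0.5]}}

```text
t: 5.15
tool_pos: [0.3448, -0.0167, 0.2621]
eef_rot: [[0.955, -0.029, -0.295], [-0.027, -1.0, 0.01], [-0.295, -0.001, -0.956]]
wrist_force: [0.8, -0.7, -0.1]
width: 0.0284
```

```bash
python3 - <<'E'
from h import *
s=robot.state(); print(s['tool_pos'],s['wrist_force'],s['width'])
f=grab('top'); P=cloud(f); cv2.imwrite('pics/top1.png',cv2.resize(f['pixels'][180:420,340:480],(350,600),interpolation=3))
m=(P[...,2]>.092)&(P[...,2]<.112)&(abs(P[...,1]-.03)<.012)&(P[...,0]>.15)&(P[...,0]<.75)
print('lid near end x at y=.03:',P[m][:,0].min())
p,R=goal([.6235,yline(.6235),.30],0,.017); print(rel(p,R))
E
```

```text
[ 0.34484031 -0.01672958  0.26205857] [ 0.8162496  -0.73031203 -0.11491743] 0.02836660295430709
lid near end x at y=.03: 0.29551919266826293
[ 2.00e-03  2.81e-01  2.00e-03  2.51e+02  1.70e+00 -1.23e+02]
```

View pics/top1.png

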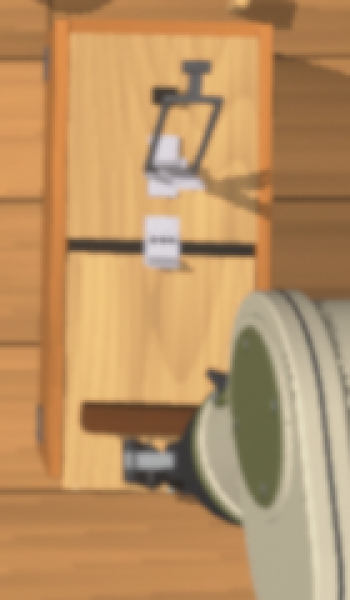

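Emit:
{"method": "carry_out", "body": {"targets": [0,0.1,0,40,0,-30,0.5,0,0.15,0,85,0,-60,0.5,0,0.2,0,130,0,-85,0.5,0,0.25,0,175,1,-105,0.5,0.002,0.281,0.002,220,1.5,-118,0.5]}}

```text
t: 5.7
tool_pos: [0.5903, -0.0257, 0.3102]
eef_rot: [[0.999, -0.032, -0.013], [-0.032, -0.999, 0.002], [-0.013, -0.001, -1.0]]
wrist_force: [-0.9, -0.7, 1.1]
width: 0.0426
```

```bash
python3 - <<'E'
from h import *
s=robot.state(); print(s['tool_pos'],s['wrist_force'],s['width'],s['joints'])
p,R=goal([.6235,yline(.6235),.255],0,.015); print(rel(p,R))
E
```

```text
[ 0.59028012 -0.02570336  0.31021195] [-0.90767045 -0.69214787  1.05170796] 0.04258664686266325 [ 0.4983988   0.31239521 -0.67052957  1.43189292  0.18936024  1.47638373
 -1.77188105]
[-1.00e-03  1.30e-02 -3.00e-03  3.37e+01 -1.30e+00  3.98e+01]
```

Emit:
{"method": "carry_out", "body": {"targets": [0,0,0,10,0,0,0.5,0,0,0,20,0,20,0.5,0,0,0,20,0,35,0.5,0,0,0,20,0,35,0.5]}}

```text
t: 6.1
tool_pos: [0.6056, -0.0261, 0.2705]
eef_rot: [[0.999, -0.031, -0.023], [-0.031, -1.0, 0.002], [-0.023, -0.002, -1.0]]
wrist_force: [-0.5, 0.4, -1.0]
width: 0.0427
```

```bash
python3 - <<'E'
from h import *
s=robot.state(); print(s['tool_pos'],s['wrist_force'],s['width'])
f=grab('scene'); P=cloud(f); g=proj(f,[[.6235,-.0255,.2265],[.6,-.024,.217]]); print(g)
u,v=g[0].astype(int); cv2.imwrite('pics/s2.png',cv2.resize(f['pixels'][v-50:v+50,u-65:u+65],(780,600),interpolation=3))
p,R=goal([.6235,yline(.6235),.2265],0,.015); print(rel(p,R))
E
```

```text
[ 0.60559804 -0.02610356  0.27053558] [-0.52844457  0.40655441 -1.0369639 ] 0.04268547540808975
[[229.4479134  255.69720149]
 [226.00180815 248.43029454]]
[-1.00e-03  2.10e-02 -2.00e-03  1.81e+01 -1.20e+00  3.03e+01]
```

View pics/s2.png

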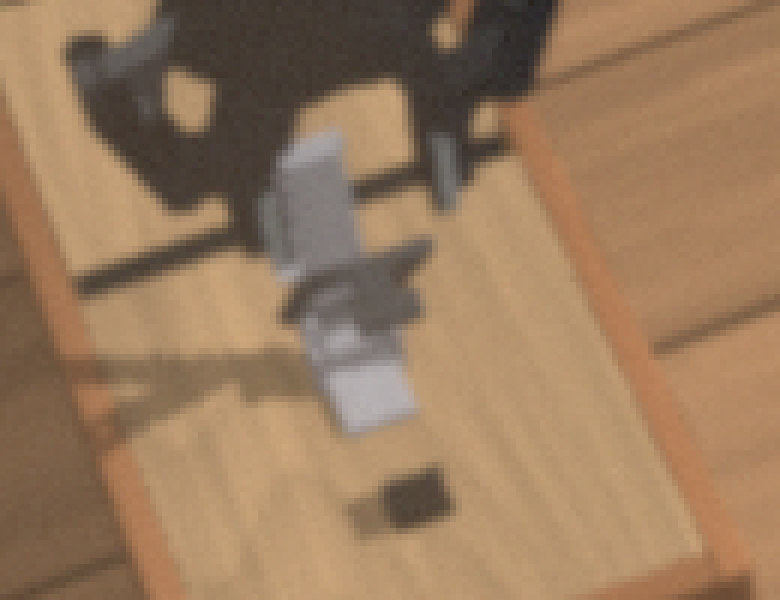

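The fingers straddle the grip line from above: pads at crop (150,60) and (445,170), grip near (400,300). Next I line up and descend.

Emit:
{"method": "carry_out", "body": {"targets": [0,0.02,0,9,-1,0,0.5,0,0.02,0,18,-1,5,0.5,0,0.02,0,18,-1,15,0.5,0,0.02,0,18,-1,25,0.5,0,0.02,0,18,-1,30,0.5]}}

```text
t: 6.65
tool_pos: [0.6238, -0.0256, 0.2407]
eef_rot: [[1.0, -0.031, -0.001], [-0.031, -1.0, 0.002], [-0.001, -0.002, -1.0]]
wrist_force: [0.3, -0.0, -0.7]
width: 0.0429
```

Emit:
{"method": "carry_out", "body": {"targets": [0,0,0,0,0,0,0.3,0,0,0,0,0,0,0.15,0,0,0,0,0,0,0,0,0,0,0,0,0,0,0,0,0,0,0,0,0]}}

```text
t: 7.15
tool_pos: [0.6242, -0.0257, 0.2424]
eef_rot: [[1.0, -0.032, 0.001], [-0.032, -0.999, 0.001], [0.001, -0.001, -1.0]]
wrist_force: [-1.6, -0.4, -1.6]
width: 0.0171
```

```bash
python3 - <<'E'
from h import *
s=robot.state(); print(s['tool_pos'],s['wrist_force'],s['width'])
E
```

```text
[ 0.62422847 -0.02573293  0.2424455 ] [-1.56736811 -0.37753893 -1.59451313] 0.017114457595169066
```

Emit:
{"method": "carry_out", "body": {"targets": [0,0,0,0,0,0,0,0,0,0,0,0,0,0]}}

```text
t: 7.35
tool_pos: [0.6243, -0.0257, 0.2424]
eef_rot: [[0.999, -0.032, 0.001], [-0.032, -0.999, 0.001], [0.001, -0.001, -1.0]]
wrist_force: [-3.4, -1.1, -0.9]
width: 0.0171
```

```bash
python3 -c "
import numpy as np
ph=np.deg2rad(np.r_[36.6,np.arange(30,-99,-7.2)]);x=114*np.sin(ph);z=114*np.cos(ph)
for i in range(len(ph)): print(i,np.rad2deg(ph[i]).round(1),(x[i]-x[0]).round(1),(z[0]-z[i]).round(1))
"
```

```text
0 36.6 0.0 0.0
1 30.0 -11.0 -7.2
2 22.8 -23.8 -13.6
3 15.6 -37.3 -18.3
4 8.4 -51.3 -21.3
5 1.2 -65.6 -22.5
6 -6.0 -79.9 -21.9
7 -13.2 -94.0 -19.5
8 -20.4 -107.7 -15.3
9 -27.6 -120.8 -9.5
10 -34.8 -133.0 -2.1
11 -42.0 -144.3 6.8
12 -49.2 -154.3 17.0
13 -56.4 -162.9 28.4
14 -63.6 -170.1 40.8
15 -70.8 -175.6 54.0
16 -78.0 -179.5 67.8
17 -85.2 -181.6 82.0
18 -92.4 -181.9 96.3
```

Emit:
{"method": "carry_out", "body": {"targets": [0,0,0,-5.5,0,-3.8,0,0,0,0,-11,0,-7.2,0,0,0,0,-17.5,0,-10.6,0,0,0,0,-23.8,0,-13.6,0,0,0,0,-23.8,0,-13.6,0]}}

```text
t: 7.85
tool_pos: [0.6003, -0.025, 0.257]
eef_rot: [[0.999, -0.032, 0.003], [-0.032, -0.999, 0.001], [0.003, -0.001, -1.0]]
wrist_force: [2.7, -0.7, 0.4]
width: 0.0173
```

Forces stay low, so I continue along the arc.

Emit:
{"method": "carry_out", "body": {"targets": [0,0,0,-13.5,0,-4.7,0,0,0,0,-27.5,0,-7.7,0,0,0,0,-41.8,0,-8.9,0,0,0,0,-56.1,0,-8.3,0,0,0,0,-70.2,0,-5.9,0]}}

```text
t: 8.35
tool_pos: [0.5318, -0.0226, 0.2651]
eef_rot: [[0.999, -0.031, 0.008], [-0.031, -1.0, 0.0], [0.007, -0.0, -1.0]]
wrist_force: [-1.4, -3.1, 23.2]
width: 0.0139
```

Emit:
{"method": "carry_out", "body": {"targets": [0,0,0,-13.7,0,4.2,0,0,0,0,-26.8,0,10,0,0,0,0,-39,0,17.4,0,0,0,0,-50.3,0,26.3,0,0,0,0,-50.3,0,26.3,0]}}

```text
t: 8.85
tool_pos: [0.4786, -0.021, 0.237]
eef_rot: [[1.0, -0.031, 0.0], [-0.031, -1.0, -0.001], [0.0, 0.001, -1.0]]
wrist_force: [-11.0, -1.6, 16.6]
width: 0.0138
```

```bash
python3 - <<'E'
from h import *
f=grab('scene'); cv2.imwrite('pics/s3.png',cv2.resize(f['pixels'][150:310,130:310],(675,600),interpolation=3))
p=robot.state()['tool_pos'];print(p, proj(f,[p-[0,0,.01],[.54,-.024,.197],[.556,-.024,.1335]]))
P=cloud(f); q=P[(P[...,2]>.112)&(abs(P[...,0]-.56)<.045)&(abs(P[...,1]+.024)<.04)]; q=q[np.argsort(q[:,2])]; print(q[::max(1,len(q)//25)].round(3).tolist())
E
```

```text
[ 0.47906373 -0.02097182  0.23705647] [[204.04147919 196.47283171]
 [215.6076178  230.46127881]
 [222.41289672 256.37513707]]
[[0.557, -0.04, 0.112], [0.555, -0.009, 0.142], [0.565, -0.035, 0.164], [0.572, -0.031, 0.196], [0.521, -0.03, 0.403], [0.517, -0.005, 0.416], [0.516, -0.006, 0.428], [0.521, -0.03, 0.443], [0.517, -0.035, 0.458], [0.518, -0.004, 0.472], [0.516, -0.035, 0.486], [0.515, -0.003, 0.498], [0.518, -0.004, 0.51], [0.526, -0.062, 0.531], [0.524, -0.036, 0.54], [0.524, 0.012, 0.546], [0.53, -0.05, 0.551], [0.523, -0.008, 0.556], [0.53, -0.062, 0.561], [0.524, 0.004, 0.564], [0.528, -0.048, 0.568], [0.52, -0.012, 0.572], [0.521, 0.011, 0.576], [0.518, -0.031, 0.579], [0.523, -0.048, 0.583], [0.516, -0.057, 0.594]]
```

View pics/s3.png

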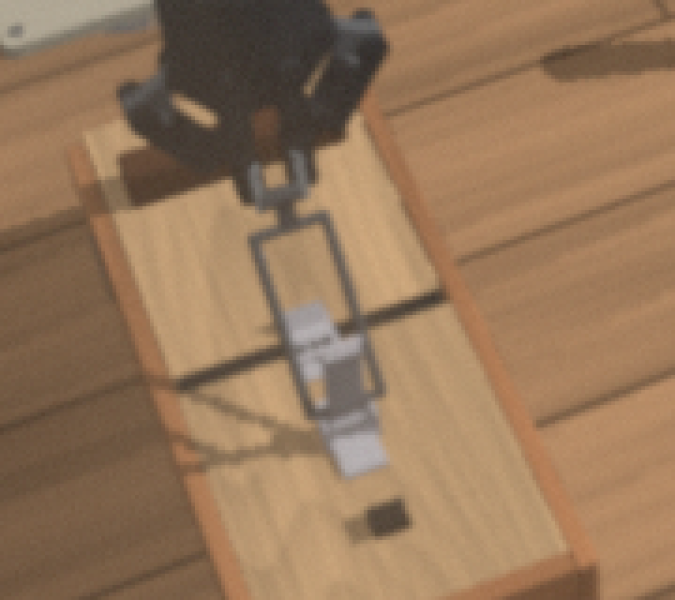

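The bail is over and still held at the very fingertips, but the lever was nudged about 0.4 rad over. I'll swing on down a little outside the arc, which should draw the lever back up.

Emit:
{"method": "carry_out", "body": {"targets": [0,0,0,-9,0,6,0,0,0,0,-17,0,13,0,0,0,0,-24,0,21,0,0,0,0,-29,0,30,0,0,0,0,-29,0,30,0]}}

```text
t: 9.4
tool_pos: [0.4486, -0.0196, 0.2035]
eef_rot: [[1.0, -0.031, -0.004], [-0.031, -1.0, 0.002], [-0.004, -0.002, -1.0]]
wrist_force: [-7.0, 0.4, 5.4]
width: -0.0001
```

Emit:
{"method": "carry_out", "body": {"targets": [0,0,0,-4,0,10,0,0,0,0,-8,0,20,0,0,0,0,-11,0,30,0,0,0,0,-13,0,40,0,0,0,0,-13,0,40,0]}}

```text
t: 9.9
tool_pos: [0.4342, -0.0191, 0.1625]
eef_rot: [[0.999, -0.031, -0.008], [-0.031, -1.0, 0.002], [-0.008, -0.002, -1.0]]
wrist_force: [-13.3, 1.0, 1.6]
width: 0.0003
```

```bash
python3 - <<'E'
from h import *
f=grab('scene'); cv2.imwrite('pics/s4.png',cv2.resize(f['pixels'][170:300,150:290],(646,600),interpolation=3))
P=cloud(f); q=P[(P[...,2]>.112)&(P[...,2]<.22)&(abs(P[...,0]-.56)<.045)&(abs(P[...,1]+.024)<.04)]; q=q[np.argsort(q[:,2])]; print(q[::max(1,len(q)//30)].round(3).tolist())
E
```

```text
[[0.555, -0.035, 0.112], [0.559, -0.028, 0.115], [0.557, -0.015, 0.116], [0.559, -0.018, 0.118], [0.56, -0.026, 0.121], [0.559, -0.031, 0.123], [0.562, -0.039, 0.131], [0.554, -0.045, 0.132], [0.562, -0.015, 0.134], [0.545, -0.008, 0.135], [0.555, -0.043, 0.135], [0.543, -0.042, 0.136], [0.557, -0.008, 0.137], [0.55, -0.045, 0.137], [0.533, -0.005, 0.137], [0.536, -0.045, 0.138], [0.533, -0.046, 0.138], [0.54, -0.043, 0.139], [0.538, -0.042, 0.14], [0.515, -0.044, 0.141], [0.566, -0.018, 0.141], [0.568, -0.032, 0.145], [0.569, -0.035, 0.152], [0.574, -0.032, 0.161], [0.576, -0.034, 0.168], [0.579, -0.029, 0.175], [0.581, -0.021, 0.182], [0.584, -0.029, 0.188], [0.584, -0.03, 0.192], [0.581, -0.035, 0.194], [0.578, -0.037, 0.195], [0.581, -0.017, 0.196], [0.582, -0.035, 0.199]]
```

View pics/s4.png

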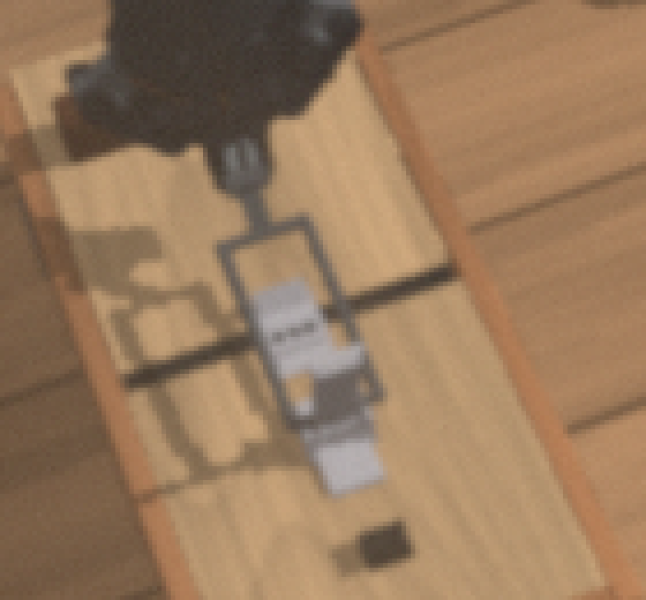

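Fingers slipped shut past the grip and now prop the bail from the robot side, at crop (240,165), pushing the lever to about 0.5 rad. I'll back off so the bail drops, then push the lever upright again from the far side.

Emit:
{"method": "carry_out", "body": {"targets": [0,0,0,-10,0,0,0,0,0,0,-20,0,-5,0,0,0,0,-20,0,-45,0,0,0,0,-10,0,-85,0,0,0,0,10,0,-115,0]}}

```text
t: 10.45
tool_pos: [0.4478, -0.0196, 0.2828]
eef_rot: [[1.0, -0.031, 0.003], [-0.031, -1.0, 0.0], [0.003, -0.0, -1.0]]
wrist_force: [1.4, -0.9, 0.0]
width: 0.0
```

Emit:
{"method": "carry_out", "body": {"targets": [0,0,0,45,0,-5,0,0,0,0,90,0,-5,0,0,0,0,135,0,-5,0,0,0,0,180,0,-5,0,0,0,0,200,0,-5,0]}}

```text
t: 10.95
tool_pos: [0.6502, -0.0262, 0.2837]
eef_rot: [[1.0, -0.032, -0.0], [-0.032, -0.999, 0.003], [-0.0, -0.003, -1.0]]
wrist_force: [-0.6, -0.1, 0.3]
width: -0.0
```

```bash
python3 - <<'E'
from h import *
s=robot.state();print(s['tool_pos'],s['wrist_force'])
p,R=goal([.635,yline(.635),.175]); print(rel(p,R))
f=grab('top'); P=cloud(f); cv2.imwrite('pics/t5.png',cv2.resize(f['pixels'][220:340,370:450],(400,600),interpolation=3))
E
```

```text
[ 0.65020255 -0.02621266  0.28369783] [-0.62700017 -0.08740844  0.27831035]
[-3.00e-03  0.00e+00 -2.00e-03 -1.52e+01  3.00e-01  8.37e+01]
```

View pics/t5.png

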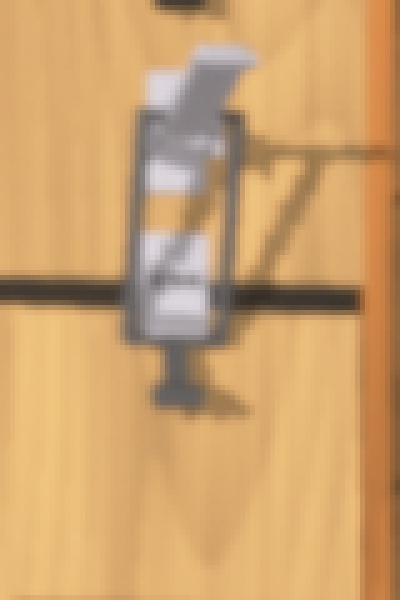

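The bail now lies over the keeper with its bar at the keeper's edge, crop (175,335). The handle leans away at (215,60). I'll go down behind the handle and push it back upright.

Emit:
{"method": "carry_out", "body": {"targets": [0,0,0,-8,0,25,0,0,0,0,-12,0,50,0,0,0,0,-15,0,75,0,0,0,0,-15,0,84,0,0,0,0,-15,0,84,0]}}

```text
t: 11.5
tool_pos: [0.6324, -0.0256, 0.2006]
eef_rot: [[1.0, -0.031, -0.001], [-0.031, -1.0, 0.002], [-0.001, -0.002, -1.0]]
wrist_force: [0.2, -0.2, 0.1]
width: -0.0002
```

Emit:
{"method": "carry_out", "body": {"targets": [0,0,0,-10,0,0,0,0,0,0,-20,0,0,0,0,0,0,-26,0,0,0,0,0,0,-32,0,0,0,0,0,0,-38,0,0,0]}}

```text
t: 12.0
tool_pos: [0.595, -0.0246, 0.2022]
eef_rot: [[0.999, -0.032, 0.002], [-0.032, -1.0, 0.001], [0.002, -0.001, -1.0]]
wrist_force: [5.5, -1.3, 4.5]
width: 0.0001
```

Emit:
{"method": "carry_out", "body": {"targets": [0,0,0,-5,0,0,0,0,0,0,-10,0,0,0,0,0,0,-15,0,0,0,0,0,0,-19,0,0,0,0,0,0,-23,0,0,0]}}

```text
t: 12.5
tool_pos: [0.5725, -0.0238, 0.2022]
eef_rot: [[0.999, -0.032, 0.003], [-0.032, -0.999, 0.002], [0.003, -0.002, -1.0]]
wrist_force: [3.7, 0.3, 3.5]
width: 0.0003
```

Emit:
{"method": "carry_out", "body": {"targets": [0,0,0,-2,0,0,0,0,0,0,-4,0,0,0,0,0,0,-6,0,0,0,0,0,0,-8,0,0,0,0,0,0,-8,0,0,0]}}

```text
t: 13.0
tool_pos: [0.564, -0.0236, 0.2015]
eef_rot: [[1.0, -0.031, 0.001], [-0.031, -1.0, 0.002], [0.001, -0.002, -1.0]]
wrist_force: [3.3, -0.3, 2.8]
width: -0.0001
```

```bash
python3 - <<'E'
from h import *
f=grab('top'); P=cloud(f); s=load('top')
print(robot.state()['tool_pos'],robot.state()['wrist_force'])
f2=grab('scene'); a=cv2.resize(f2['pixels'][170:290,150:270],(600,600),interpolation=3); cv2.imwrite('pics/s6.png',a)
Q=cloud(f2); q=Q[(Q[...,2]>.14)&(Q[...,2]<.2)&(abs(Q[...,0]-.55)<.05)&(abs(Q[...,1]+.024)<.02)]; q=q[np.argsort(q[:,2])]; print(q[::max(1,len(q)//15)].round(3).tolist())
E
```

```text
[ 0.56399907 -0.02358098  0.2015292 ] [ 3.01210404 -0.14492239  3.53852709]
[[0.554, -0.036, 0.14], [0.555, -0.029, 0.143], [0.555, -0.033, 0.146], [0.555, -0.023, 0.149], [0.553, -0.03, 0.151], [0.553, -0.031, 0.156], [0.566, -0.017, 0.18], [0.573, -0.025, 0.185], [0.572, -0.025, 0.186], [0.575, -0.023, 0.188], [0.572, -0.032, 0.19], [0.572, -0.014, 0.192], [0.575, -0.021, 0.194], [0.57, -0.019, 0.195], [0.571, -0.035, 0.196], [0.57, -0.017, 0.197], [0.569, -0.038, 0.199]]
```

View pics/s6.png

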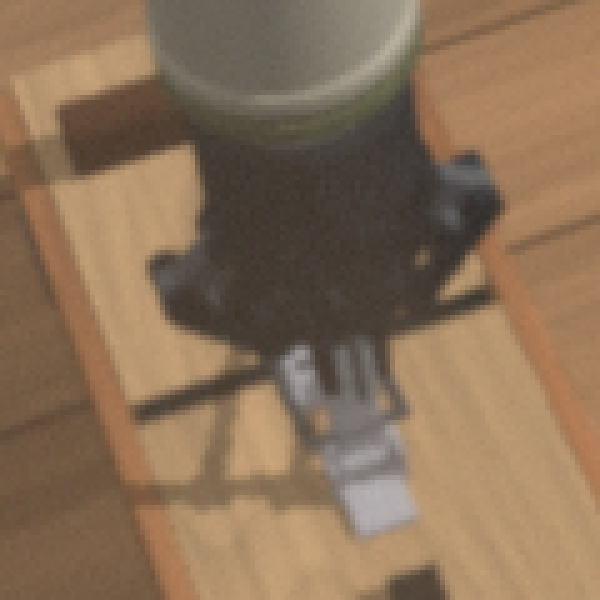

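Emit:
{"method": "carry_out", "body": {"targets": [0,0,0,12,0,0,0,0,0,0,30,0,-25,0,0,0,0,55,0,-55,0,0,0,0,75,0,-80,0,0,0,0,86,0,-82,0]}}

```text
t: 13.6
tool_pos: [0.6513, -0.0262, 0.2859]
eef_rot: [[0.999, -0.032, 0.002], [-0.032, -0.999, 0.002], [0.002, -0.002, -1.0]]
wrist_force: [-0.6, 0.4, -0.7]
width: -0.0001
```

```bash
python3 - <<'E'
from h import *
f=grab('top'); P=cloud(f); print(robot.state()['tool_pos'])
cv2.imwrite('pics/t7.png',cv2.hconcat([cv2.resize(f['pixels'][220:340,370:450],(400,600),interpolation=3)]))
for v in range(225,312,3):
    print(v,[tuple((P[v,u]*1000).round().astype(int)[[0,2]]) for u in (395,399,404,408,412)])
E
```

```text
[ 0.65151475 -0.02639251  0.28403393]
225 [(np.int64(600), np.int64(101)), (np.int64(600), np.int64(97)), (np.int64(600), np.int64(98)), (np.int64(600), np.int64(97)), (np.int64(600), np.int64(102))]
228 [(np.int64(594), np.int64(98)), (np.int64(594), np.int64(99)), (np.int64(594), np.int64(100)), (np.int64(594), np.int64(98)), (np.int64(594), np.int64(100))]
231 [(np.int64(588), np.int64(102)), (np.int64(588), np.int64(100)), (np.int64(588), np.int64(99)), (np.int64(588), np.int64(100)), (np.int64(588), np.int64(97))]
234 [(np.int64(581), np.int64(100)), (np.int64(581), np.int64(102)), (np.int64(581), np.int64(107)), (np.int64(581), np.int64(100)), (np.int64(581), np.int64(100))]
237 [(np.int64(575), np.int64(101)), (np.int64(575), np.int64(102)), (np.int64(575), np.int64(103)), (np.int64(575), np.int64(103)), (np.int64(575), np.int64(97))]
240 [(np.int64(569), np.int64(99)), (np.int64(569), np.int64(103)), (np.int64(569), np.int64(102)), (np.int64(569), np.int64(104)), (np.int64(569), np.int64(99))]
243 [(np.int64(563), np.int64(98)), (np.int64(562), np.int64(119)), (np.int64(563),
[... 2969 characters left out ...]
452), np.int64(99)), (np.int64(452), np.int64(99))]
300 [(np.int64(446), np.int64(98)), (np.int64(446), np.int64(96)), (np.int64(447), np.int64(112)), (np.int64(447), np.int64(111)), (np.int64(446), np.int64(97))]
303 [(np.int64(440), np.int64(97)), (np.int64(440), np.int64(99)), (np.int64(442), np.int64(116)), (np.int64(442), np.int64(117)), (np.int64(440), np.int64(101))]
306 [(np.int64(434), np.int64(99)), (np.int64(434), np.int64(99)), (np.int64(434), np.int64(100)), (np.int64(434), np.int64(97)), (np.int64(434), np.int64(100))]
309 [(np.int64(428), np.int64(97)), (np.int64(428), np.int64(101)), (np.int64(428), np.int64(98)), (np.int64(428), np.int64(99)), (np.int64(428), np.int64(101))]
```

View pics/t7.png

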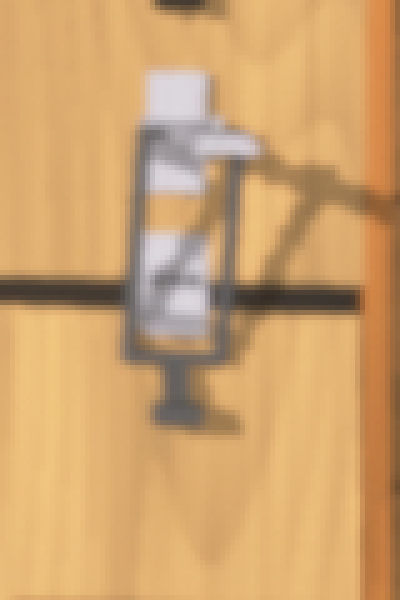

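The bar lies down on the lid at x=0.465 (top of wire z=0.107), beyond the keeper edge at about 0.473, so it hooks behind. The lever tip is back at about (0.549, 0.197). Next I move to the robot side of the handle and push it over.

Emit:
{"method": "carry_out", "body": {"targets": [0,0,0,-45,0,0,0,0,0,0,-90,0,0,0,0,0,0,-130,0,0,0,0,0,0,-136,0,30,0,0,0,0,-136,0,60,0]}}

```text
t: 14.15
tool_pos: [0.512, -0.0226, 0.2227]
eef_rot: [[0.999, -0.032, 0.0], [-0.032, -0.999, -0.001], [0.0, 0.001, -1.0]]
wrist_force: [0.8, -0.4, -1.3]
width: 0.0003
```

Emit:
{"method": "carry_out", "body": {"targets": [0,0,0,0,0,12,0,0,0,0,0,0,20,0,0,0,0,0,0,20,0,0,0,0,0,0,20,0]}}

```text
t: 14.55
tool_pos: [0.5147, -0.0218, 0.2042]
eef_rot: [[1.0, -0.031, 0.002], [-0.031, -1.0, 0.002], [0.001, -0.002, -1.0]]
wrist_force: [1.2, 0.3, -0.3]
width: -0.0003
```

```bash
python3 - <<'E'
from h import *
s=robot.state();print(s['tool_pos'],s['wrist_force'],s['joints'])
H=np.array([.560,.114])
for a in range(78,181,6):
    r=np.deg2rad(a); rho=.068; d=np.array([-np.cos(r),np.sin(r)]); n=np.array([-np.sin(r),-np.cos(r)])
    c=H+rho*d+.003*n; print(a,'TCP x,z mm',((c+[-.011,.025])*1000).round(1))
E
```

```text
[ 0.51467527 -0.02177776  0.20419714] [ 1.21233818  0.34893653 -0.34737708] [ 0.62799983  0.19793965 -0.74182564  1.78732516  0.14058619  1.20904181
 -1.75582924]
78 TCP x,z mm [531.9 204.9]
84 TCP x,z mm [538.9 206.3]
90 TCP x,z mm [546. 207.]
96 TCP x,z mm [553.1 206.9]
102 TCP x,z mm [560.2 206.1]
108 TCP x,z mm [567.2 204.6]
114 TCP x,z mm [573.9 202.3]
120 TCP x,z mm [580.4 199.4]
126 TCP x,z mm [586.5 195.8]
132 TCP x,z mm [592.3 191.5]
138 TCP x,z mm [597.5 186.7]
144 TCP x,z mm [602.2 181.4]
150 TCP x,z mm [606.4 175.6]
156 TCP x,z mm [609.9 169.4]
162 TCP x,z mm [612.7 162.9]
168 TCP x,z mm [614.9 156.1]
174 TCP x,z mm [616.3 149.1]
180 TCP x,z mm [617. 142.]
```

Emit:
{"method": "carry_out", "body": {"targets": [0,0,0,6,0,-1,0,0,0,0,12,0,-2,0,0,0,0,18,0,-3,0,0,0,0,24,0,-3,0,0,0,0,30,0,-3,0]}}

```text
t: 15.05
tool_pos: [0.5444, -0.0229, 0.2067]
eef_rot: [[1.0, -0.031, 0.0], [-0.031, -1.0, 0.002], [0.0, -0.002, -1.0]]
wrist_force: [-4.9, -0.1, 4.7]
width: -0.0
```

Emit:
{"method": "carry_out", "body": {"targets": [0,0,0,5,0,0,0,0,0,0,10,0,0.3,0,0,0,0,15,0,1,0,0,0,0,19,0,2,0,0,0,0,23,0,3,0]}}

```text
t: 15.55
tool_pos: [0.567, -0.0237, 0.203]
eef_rot: [[1.0, -0.031, -0.0], [-0.031, -1.0, 0.002], [-0.0, -0.002, -1.0]]
wrist_force: [-4.5, -0.4, -1.3]
width: -0.0002
```

Emit:
{"method": "carry_out", "body": {"targets": [0,0,0,4,0,0.5,0,0,0,0,8,0,1.5,0,0,0,0,12,0,3,0,0,0,0,16,0,5,0,0,0,0,19.5,0,7.2,0]}}

```text
t: 16.05
tool_pos: [0.5865, -0.0244, 0.1959]
eef_rot: [[1.0, -0.032, -0.0], [-0.032, -1.0, 0.001], [-0.0, -0.001, -1.0]]
wrist_force: [-7.0, 0.1, -0.2]
width: 0.0002
```

Emit:
{"method": "carry_out", "body": {"targets": [0,0,0,3,0,2.1,0,0,0,0,5.8,0,4.3,0,0,0,0,8.4,0,6.6,0,0,0,0,11,0,9.1,0,0,0,0,13.4,0,11.7,0]}}

```text
t: 16.55
tool_pos: [0.5994, -0.0247, 0.1841]
eef_rot: [[1.0, -0.032, -0.001], [-0.032, -1.0, 0.001], [-0.001, -0.001, -1.0]]
wrist_force: [-8.7, 1.1, 1.5]
width: -0.0002
```

Emit:
{"method": "carry_out", "body": {"targets": [0,0,0,2.4,0,2.8,0,0,0,0,4.5,0,5.7,0,0,0,0,6.6,0,8.6,0,0,0,0,8.6,0,11.6,0,0,0,0,10.3,0,14.7,0]}}

```text
t: 17.05
tool_pos: [0.6103, -0.025, 0.1699]
eef_rot: [[1.0, -0.032, 0.0], [-0.032, -1.0, 0.001], [0.0, -0.001, -1.0]]
wrist_force: [-5.9, 0.2, 2.9]
width: 0.0001
```

Emit:
{"method": "carry_out", "body": {"targets": [0,0,0,1.2,0,2.5,0,0,0,0,2.3,0,5,0,0,0,0,3.2,0,7.5,0,0,0,0,4.1,0,10,0,0,0,0,4.8,0,12.5,0]}}

```text
t: 17.55
tool_pos: [0.6156, -0.0251, 0.1577]
eef_rot: [[1.0, -0.032, 0.002], [-0.032, -1.0, 0.002], [0.002, -0.002, -1.0]]
wrist_force: [-4.3, -1.0, 2.1]
width: -0.0004
```

Emit:
{"method": "carry_out", "body": {"targets": [0,0,0,0.4,0,2,0,0,0,0,0.8,0,4,0,0,0,0,1.1,0,6,0,0,0,0,1.3,0,8,0,0,0,0,1.5,0,10,0]}}

```text
t: 18.05
tool_pos: [0.6173, -0.0252, 0.1477]
eef_rot: [[0.999, -0.032, 0.002], [-0.032, -0.999, 0.002], [0.002, -0.002, -1.0]]
wrist_force: [0.0, -0.5, 4.2]
width: -0.0
```

Emit:
{"method": "carry_out", "body": {"targets": [0,0,0,0,0,1,0,0,0,0,0,0,2,0,0,0,0,0,0,3,0,0,0,0,0,0,4,0,0,0,0,0,0,4,0]}}

```text
t: 18.55
tool_pos: [0.6167, -0.0251, 0.1434]
eef_rot: [[1.0, -0.031, 0.001], [-0.031, -1.0, 0.002], [0.001, -0.002, -1.0]]
wrist_force: [2.6, -0.8, 2.3]
width: 0.0002
```

Emit:
{"method": "carry_out", "body": {"targets": [0,0,0,0,0,0.7,0,0,0,0,0,0,1.4,0,0,0,0,0,0,2,0,0,0,0,0,0,2,0,0,0,0,0,0,2,0]}}

```text
t: 19.05
tool_pos: [0.6168, -0.0252, 0.1421]
eef_rot: [[1.0, -0.032, 0.001], [-0.032, -1.0, 0.001], [0.001, -0.001, -1.0]]
wrist_force: [-0.9, 0.0, 7.8]
width: -0.0001
```

```bash
python3 -c "
from h import *
s=robot.state();print(s['tool_pos'],s['wrist_force'])"
```

```text
[ 0.61680047 -0.02517509  0.14211633] [-0.93827133  0.03715583  7.7941449 ]
```

Emit:
{"method": "carry_out", "body": {"targets": [0,0,0,0,0,0.3,0,0,0,0,0,0,0.6,0,0,0,0,0,0,0.6,0]}}

```text
t: 19.35
tool_pos: [0.6168, -0.0251, 0.1421]
eef_rot: [[1.0, -0.032, 0.002], [-0.032, -1.0, 0.001], [0.002, -0.001, -1.0]]
wrist_force: [-2.9, -1.6, 12.9]
width: -0.0001
```

Emit:
{"method": "carry_out", "body": {"targets": [0,0,0,0,0,0.1,0,0,0,0,0,0,0.2,0,0,0,0,0,0,0.2,0,0,0,0,0,0,0.2,0,0,0,0,0,0,0.2,0]}}

```text
t: 19.85
tool_pos: [0.6168, -0.0251, 0.142]
eef_rot: [[0.999, -0.032, 0.002], [-0.032, -1.0, 0.001], [0.002, -0.001, -1.0]]
wrist_force: [-3.6, -0.5, 13.9]
width: -0.0001
```

Emit:
{"method": "carry_out", "body": {"targets": [0,0,0,0,0,0,0,0,0,0,0,0,0,0,0,0,0,0,0,0,0]}}

```text
t: 20.15
tool_pos: [0.6168, -0.0251, 0.1421]
eef_rot: [[1.0, -0.032, 0.002], [-0.032, -1.0, 0.001], [0.002, -0.001, -1.0]]
wrist_force: [-3.1, -1.6, 13.2]
width: -0.0001
```

Emit:
{"method": "carry_out", "body": {"targets": [0,0,0,0,0,-1,0,0,0,0,0,0,-3,0,0,0,0,0,0,-20,0,0,0,0,0,0,-60,0,0,0,0,20,0,-100,0]}}

```text
t: 20.65
tool_pos: [0.635, -0.0257, 0.2426]
eef_rot: [[1.0, -0.031, -0.001], [-0.031, -1.0, 0.001], [-0.001, -0.001, -1.0]]
wrist_force: [1.8, 1.1, -0.3]
width: 0.0002
```

Emit:
{"method": "carry_out", "body": {"targets": [0,0,0,20,0,-30,0,0,0,0,30,0,-40,0,0,0,0,30,0,-40,0]}}

```text
t: 20.95
tool_pos: [0.6676, -0.0266, 0.283]
eef_rot: [[0.999, -0.031, 0.004], [-0.031, -1.0, 0.002], [0.004, -0.002, -1.0]]
wrist_force: [-0.2, 0.9, 0.8]
width: -0.0
```

```bash
python3 - <<'E'
from h import *
f=grab('top'); P=cloud(f); s=robot.state(); print(s['tool_pos'],s['wrist_force'])
cv2.imwrite('pics/t8.png',cv2.resize(f['pixels'][200:340,360:455],(407,600),interpolation=3))
for v in (225,230,235,240): print('handle',(P[v,399:409]*1000).round()[:,[0,2]].max(0))
for v in range(276,306,2): print(v,(P[v,398:412:3,2]*1000).round(),P[v,404,0].round(3),(P[v,[393,394,395,414,415,416],2]*1000).round())
E
```

```text
[ 0.66657604 -0.02656412  0.28130881] [-0.41170441 -0.13235266 -0.03044184]
handle [600. 120.]
handle [590. 119.]
handle [579. 119.]
handle [569. 119.]
276 [ 98. 102. 102. 102. 100.] 0.495 [ 98. 109. 107. 107. 108. 106.]
278 [ 99. 103. 102. 104. 101.] 0.491 [ 97. 107. 110. 104. 107.  95.]
280 [100. 104. 106. 102. 100.] 0.487 [ 98. 103. 107. 105. 104.  98.]
282 [ 105.  104. 1036.  106.  104.] 0.523 [100. 103. 106. 108. 107.  98.]
284 [109. 111. 112. 110. 110.] 0.479 [ 97. 103. 107. 104. 108. 101.]
286 [ 98. 100. 109.  96.  97.] 0.475 [100. 100. 100. 100.  94. 100.]
288 [100.  99. 112. 109. 101.] 0.471 [ 97.  99. 102.  99.  98. 100.]
290 [ 99. 102. 115. 117. 101.] 0.467 [100. 102. 101.  98.  97.  98.]
292 [ 98. 120. 119. 118. 122.] 0.464 [ 98.  98.  98.  98.  97. 100.]
294 [ 99. 119. 117. 122. 122.] 0.46 [100.  99.  97.  98.  99.  99.]
296 [96. 95. 95. 98. 99.] 0.454 [100.  98.  98.  99.  97.  98.]
298 [ 97.  99.  97.  97. 100.] 0.45 [101. 100.  98.  99. 100.  99.]
300 [ 98.  99. 100.  96. 100.] 0.446 [ 98. 102.  98.  97. 100. 101.]
302 [ 97.  97.  99. 100.  98.] 0.442 [101. 100. 100. 101.  99.  98.]
304 [100. 101.  98.  98.  99.] 0.438 [ 97. 101.  99.  96.  98. 103.]
```

View pics/t8.png

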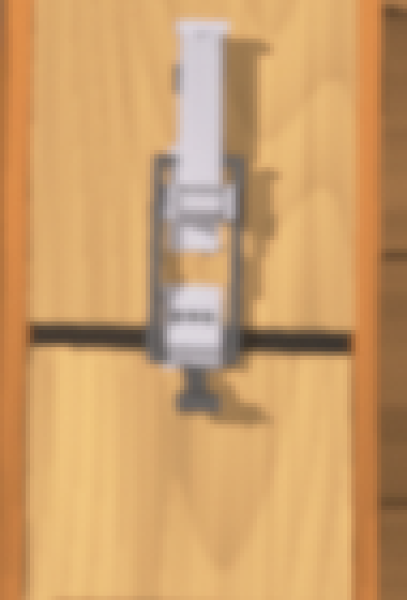

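The handle lies flat, level at about z 0.119 m along its length. The bar is tucked under the keeper's lip (its ends show at crop (155,360) and (235,360)), and the arm is clear.

```bash
python3 -c "
from workcell import finish_job
print(finish_job())"
```

```text
the job is handed in; nothing more can be done
None
```

The chest is closed and latched, and I handed the job in at about 21 s of the 72 s allowed. No verdict was reported.

- **Lid:** I pushed the batten until the seal pushed back with about 28 N. The lid then sat flush in the top view.
- **Bail:** I swung it over with a pinch on its grip. The grip slipped in the fingers partway, and that nudged the lever to about 0.5 rad. I backed off to let the bail drop, then pushed the lever upright again from the far side. The bar then fell onto the lid behind the keeper.
- **Lever:** I pushed it over and down with readings up to about 9 N. I leaned on it with about 13–14 N for roughly 0.8 s, then let go and lifted clear.

**Last checks:**
- The handle is flat along its length, at about z 0.119 m against the 0.117 m expected, which is within the camera error.
- The bar is tucked under the keeper's lip, and the lip has moved towards the latch.
- The seal gap looks closed, and the wrist force is near zero with the arm clear.
- I did not measure the keeper's draw to the millimetre.
- I did not re-measure the mallet, bowl and fish; the arm was never near them.

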